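Dispense one vial with the spring-centred lever and lay it in the tray

TASK

Get the small clear glass vial out of the two-lane dispenser: push the spring-centred lever fully over to the side of the vial's lane, hold it there for about three seconds while the vial rolls out and settles against the front lip, then let the lever come back to its centre and take your hand off it. Then pick the vial up and lay it gently on its side in the steel tray. The brown bottle must stay in its own lane, and the other glassware and bottles on the bench stay where they stand.

Things in the scene. Friction and masses are not known exactly. Their poses are not given: they have to be found in the camera images.
- dispenser: Fixed aluminium two-lane gravity dispenser, 220 mm wide (y), 218 mm long. Origin: on the worktop below the gates, mid-width; own +x to its rear, +y to its left, z up. Lanes centred at y = +52 mm (left) and -52 mm (right), 88 mm wide, walls 97 mm high, floor falling 14 degrees to the front. At x = 0 each is shut by a clear plastic gate that slides up in a frame 156 mm high, 208 mm wide.
- pan_lip (a point): Foot of the dispenser's front lip, mid-width: 125 mm in front of the gates, 24 mm above the worktop, on the floor of the open pan (no side walls, 220 mm wide, floor falling 5 degrees to the lip). The lip is 15 mm high above this point. What rolls out of a lane comes to rest against the lip, its axis about along the lip.
- lever (a joint): Lever angle, rad: 0 upright in the centre, + with the knob toward the dispenser's left (+y) lane, - toward the right; stops at +-0.5. A spring (0.8 N m/rad, about 5 N at the knob when fully over) recentres it. It lifts the gate of the lane it leans to, 40 mm when fully over; the vial passes from about 0.36 rad on and reaches the lip within 1 s. The other gate sinks but still stops the bottle.
- lever_knob (a point): Centre of the lever's black ball knob, 26 mm diameter, on a 10 mm steel stem, 90 mm above the pivot. The pivot runs along the dispenser's x axis at x = 55 mm, z = 122 mm, so the centred knob is 212 mm above the worktop.
- vial_center (a point): Centre (half-way along, on the axis) of the small clear glass vial with black cap, 25 mm diameter (cap 26 mm), 58 mm long, 30 g. Its own z axis runs along the vial from base to cap. At the start it lies across one of the two lanes of the dispenser, behind the gate.
- bottle_center (a point): Centre of the brown dropper bottle with black cap, 33 mm diameter, 72 mm long, lying across the other lane; its own z axis runs from base to cap.
- tray: Fixed open steel tray, 110 mm (its x) by 150 mm (its y), walls 22 mm high and 3 mm thick, floor 3 mm thick. Origin: centre of its underside, on the worktop.
- flask_center (a point): Centre of a small conical glass flask, 55 mm wide, 87 mm high, standing on the bench: leave alone.
- bottle_white_center (a point): Centre of a white plastic bottle, 49 mm wide, 100 mm high, standing on the bench: leave alone.
- beaker_center (a point): Centre of a small glass beaker, 55 mm wide, 61 mm high, standing on the bench: leave alone.

How it is judged:
On the way, in this order (a step that is already met when the one before it is completed fails the run):
1. the lever is pushed over to one side and held there for two seconds ((value of joint lever above 0.3 rad or value of joint lever below -0.3 rad)), for 2 s.
2. the vial lies in the front pan of the dispenser and the lever is back in its centre, let go (x of vial_center in the frame of dispenser below -0.03 m and z of vial_center in the frame of dispenser below 0.075 m and value of joint lever between -0.06 and 0.06 rad and contact force between each of the arm, the fingers and lever below 0.1 N), for 0.2 s.
At the end, for the whole second after the job is handed in: The vial lies on its side (within 15 degrees of level) inside the steel tray, centre no more than 30 mm above the worktop, at rest and released; the lever is within 0.06 rad of its centre; the brown bottle is still in its lane behind the gate (x of vial_center in the frame of tray between -0.055 and 0.055 m and y of vial_center in the frame of tray between -0.075 and 0.075 m and z of vial_center in the frame of tray below 0.03 m and angle between vial_center's own z axis and vertical between 1.3 and 1.84 rad and linear speed of sample_vial below 0.03 m/s and contact force between the fingers and sample_vial below 0.1 N and value of joint lever between -0.06 and 0.06 rad and x of bottle_center in the frame of dispenser above 0.005 m); the robot touches nothing.
It fails at once if the brown bottle is let out of its lane (not (x of bottle_center in the frame of dispenser above 0.005 m)).
It fails at once if the vial is taken by the fingers behind the gate (contact force between the fingers and sample_vial above 0.5 N and x of vial_center in the frame of dispenser between 0 and 0.085 m and y of vial_center in the frame of dispenser between -0.1 and 0.1 m and z of vial_center in the frame of dispenser below 0.11 m).
It fails at once if the vial is dropped or thrown into the tray (let go and faster than 0.8 m/s) (x of vial_center in the frame of tray between -0.055 and 0.055 m and y of vial_center in the frame of tray between -0.075 and 0.075 m and linear speed of sample_vial above 0.8 m/s and contact force between the fingers and sample_vial below 0.1 N).
It fails at once if a flask, bottle or beaker of the bench is moved by more than 30 mm (distance of any of flask_center, bottle_white_center, beaker_center from where it was at the start of the episode above 0.03 m).
It also fails if it takes over 64 s, if anything falls off the work surface, if the arm or the gripper's body presses on something with over 40 N, if the wrist force passes 120 N, or if a joint passes its speed limit or range.

ROBOT

A 6-joint arm with a two-finger parallel gripper is mounted at the origin on a cart in front of the work surface, level with it; the furniture and walls round the work are solid. World frame = base frame: x ahead of the robot, y to its left, z up, the work surface at z = 0. Lengths are in m, angles in rad, forces in N, time in s.
With the tool pointing down it reaches from about 0.4 to 0.825 m from the base axis. Payload 7 kg.
Tool frame: the origin (TCP) lies at the very end of the fingers, on their centre line; the grasp point (between the pads) lies 19 mm behind it; x points along the fingers, y is the direction in which the jaws open and shut, and the axes are right-handed (so a half turn about x gives the same grasp; the last joint's range is limited). The gripper opens to 85 mm and grips with 20 to 120 N. Pads are 22 mm wide; open, the fingers measure 114 mm over their backs; the gripper's body (76 mm by 85 mm) begins 54 mm behind the grasp point. The pads swing forward as they close: fully open they stand 13 mm farther back than shut.
Start: joints at [1.601, 0.359, 0.012, 0, -1.224, -0.288], TCP at [0.172, 0.653, 0.231] pointing down, gripper open.
Joint ranges: [-3.07, 3.07], [-1.43, 2.12], [-1.02, 1.25], [-3.03, 1.67], [-3.05, -0], [-3.03, 3.03]. Speed limits (rad/s): [2.39, 2.39, 3.01, 3.14, 3.14, 3.14].

INTERFACE

Orientations are given as a unit quaternion [x, y, z, w].
In Python, from rig import monitor, eyes, order gives the robot as it stands.
- The arm moves only by the tool jog_arm, never from a script. Its argument "moves" is a list of rows, each an object with "fingers": the gripper's target within -1 to 1 (shut at 1, half-way at 0, fully open at -1); "dp": the shift along the tool's x, y, z in m, a list of three; "twist": the turn about the tool's x in degrees. A call has 1 to 12 rows; each row is the pose to reach, as a shift and turn from the pose commanded when the call began, along the tool's axes at that moment; what a row does not reach only later rows make up. A row lasts 1/10 s, in which the tool goes at most 50 mm and 8.59 degrees, less where a joint would pass 70% of its speed; a pose out of reach is approached as far as the arm can. A call with a gripper value outside its range is refused whole. The fingers move at their own pace and stop on an object; "grip_force" is the grip in N (left out, the last holds). Time passes only in rows, so rows that repeat a pose let the fingers close. It gives the time, the measured TCP pose, the force and the opening at its end, in the units of the state.
- monitor.state(): the state, without advancing time (a new reading comes with each control period).
- eyes.camera(name): name is "scene" or "top" or "wrist"; returns (picture, depth): 480x640x3 uint8, red, green, blue; 480x640 float32, m along the optical axis (not along the pixel's ray), 0 where there is no reading.
- eyes.camera_model(name): a dict with "fx", "fy", "cx", "cy" (pixels), "k1" (the pictures are not rectified: a ray, as slopes to the right and down, at radius r is drawn at 1 + k1 r^2 times it, then the intrinsics apply), "rvec" (rotation vector, rad) and "tvec" (3), from world to camera coordinates, as OpenCV has them; the wrist camera has in their place "T_tool_cam" (4x4, takes a point from camera to tool coordinates, whose origin is the TCP and whose axes are the tool frame's). Camera axes: x right, y down, z forward; pixel columns grow to the right and rows downward; lengths in m; the calibration is good to about 2 mm. A picture is of the moment at which its call begins: read the wrist's pose just before it. camera_model takes no time and is no camera call.
- order.sign_off(): hands the job in, once; it reports no verdict.
The state is a dict: "clock": time; "joints": joint angles; "joint_vel": joint speeds; "effort": joint torques, N m; "tcp_pos": TCP position; "orientation": TCP orientation; "contact_force": force on the tool from outside, world axes, zero at the start; "wrist_torque": the same for the moment, N m; "opening": opening from 0.0 (shut) to 1.0 (fully open).
Only numpy, scipy, OpenCV 4.12 (cv2) and the standard library are available. Lean on these libraries where they do the work, as an engineer would, in place of code of your own. Each camera call takes 0.05 s, during which the arm holds its last target.

## Working session

There is one attempt and no reset: what is moved stays moved. The work goes in short steps, Python scripts to look and compute and a tool call to move; the robot and the scene stay as the last step left them, time stands still between calls to the robot, and variables do not carry over. Pictures are saved under pics/ and viewed, and the job is handed in when it is done.

Besides the shell and the picture viewer there is one more tool, called after "Emit:" as name(argument=value, ...) on one line, values as JSON. jog_arm: Moves the arm, as the interface text tells. Its arguments: {"type":"object","properties":{"moves":{"type":"array","items":{"type":"object","properties":{"fingers":{"type":"number"},"dp":{"type":"array","items":{"type":"number"}},"twist":{"type":"number"}}}},"grip_force":{"type":"number"}},"required":["moves"]}

```bash
mkdir -p pics; ls; python3 - <<'E'
from rig import monitor, eyes, order
import cv2,pickle
d={}
for n in ["scene","top","wrist"]:
    s=monitor.state(); p,z=eyes.camera(n); d[n]=(p,z,eyes.camera_model(n),s)
    cv2.imwrite(f"pics/{n}0.png",p[:,:,::-1]); print(n,d[n][2])
print(s)
pickle.dump(d,open("d0.pkl","wb"))
E
```

```text
pics
scene {'fx': 481.97379982704246, 'fy': 481.97379982704246, 'cx': 321.6097425034888, 'cy': 240.3677491506756, 'k1': -0.10006211765700714, 'rvec': array([ 0.91016498, -2.39810352,  1.22411293]), 'tvec': array([0.39662842, 0.36371933, 0.76705152])}
top {'fx': 555.7237170258451, 'fy': 555.7237170258451, 'cx': 315.53425559311177, 'cy': 239.75495082756225, 'k1': 0.02709422818871233, 'rvec': array([ 2.16360468, -2.19882173,  0.06174185]), 'tvec': array([-0.0297514 ,  0.54015315,  1.25782773])}
wrist {'fx': 369.6504768511603, 'fy': 369.6504768511603, 'cx': 314.17696263374216, 'cy': 242.52467357765408, 'k1': 0.0020012548364856126, 'T_tool_cam': array([[-5.66851676e-04, -2.70559983e-01,  9.62702952e-01,
        -1.42992888e-01],
       [ 9.99999655e-01,  4.31906896e-04,  7.10196433e-04,
        -2.93817037e-04],
       [-6.07948779e-04,  9.62703022e-01,  2.70559644e-01,
        -6.93179923e-02],
       [ 0.00000000e+00,  0.00000000e+00,  0.00000000e+00,
         1.00000000e+00]])}
{'clock': 0.1, 'joints': array([ 1.60111202e+00,  3.59303428e-01,  1.11460244e-02, -2.71876005e-04,
       -1.22410904e+00, -2.88108774e-01]), 'joint_vel': array([-0.00267896, -0.00157205,  0.00192288,  0.00259722,  0.00034155,
       -0.00010846]), 'effort': array([-1.16373132e-03, -5.84765124e+01,  2.94111317e+01,  6.95459247e+00,
       -3.06779140e-03,  1.04882187e-05]), 'tcp_pos': array([0.17201264, 0.65226831, 0.2304697 ]), 'orientation': array([-0.70122963,  0.0914514 ,  0.70124329,  0.09039635]), 'contact_force': array([-0.7509224 , -0.07752641, -0.09839944]), 'wrist_torque': array([ 0.02375849, -0.01673445,  0.02022688]), 'opening': 0.9986108949704683}
```

View pics/scene0.png

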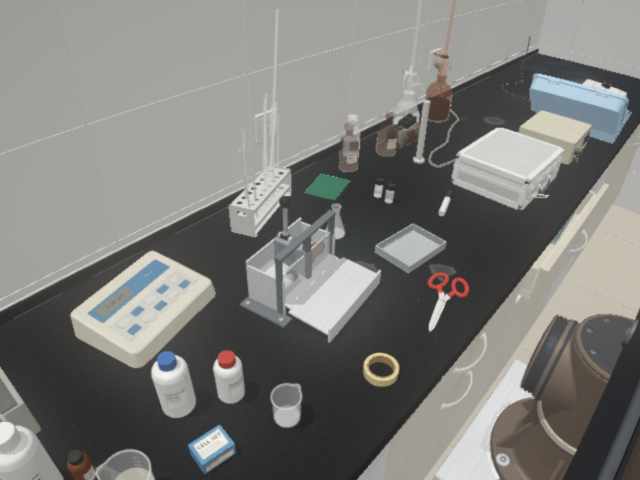

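View pics/top0.png

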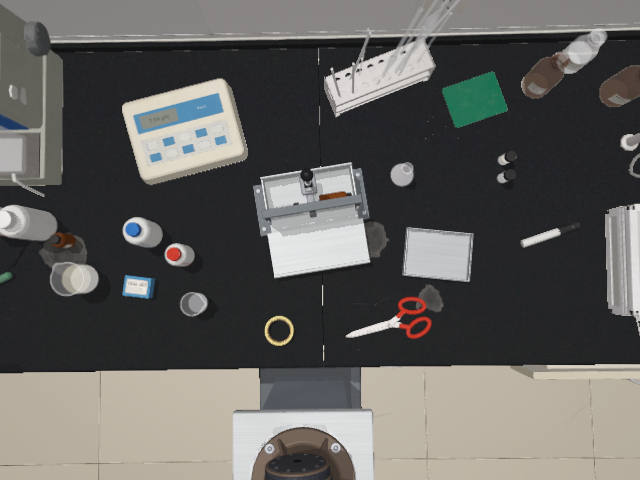

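View pics/wrist0.png

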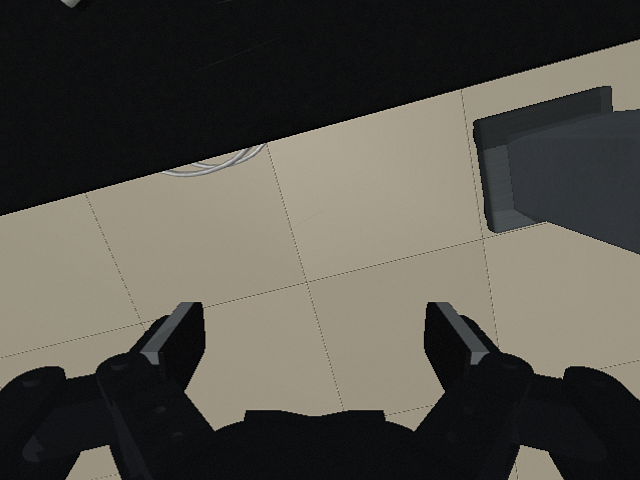

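```bash
cat > h.py <<'E'
import numpy as np,cv2
from scipy.spatial.transform import Rotation as R
def ext(m,s=None):
    # returns Rwc (cam->world), camera origin
    if 'rvec' in m:
        r=cv2.Rodrigues(np.array(m['rvec']))[0]; return r.T,-r.T@m['tvec']
    T=m['T_tool_cam']; q=R.from_quat(s['orientation']).as_matrix()
    return q@T[:3,:3], q@T[:3,3]+s['tcp_pos']
def K(m): return np.array([[m['fx'],0,m['cx']],[0,m['fy'],m['cy']],[0,0,1]])
def ray(m,uv,s=None):
    uv=np.array(uv,float).reshape(-1,1,2)
    n=cv2.undistortPoints(uv,K(m),np.array([m['k1'],0,0,0,0]))[:,0]
    A,o=ext(m,s); return o,np.c_[n,np.ones(len(n))]@A.T
def at_z(m,uv,z,s=None):
    o,d=ray(m,uv,s); return o+d*((z-o[2])/d[:,2])[:,None]
def at_depth(m,uv,dep,s=None):
    o,d=ray(m,uv,s); return o+d*np.array([[dep[int(round(v)),int(round(u))]] for u,v in uv])
def proj(m,P,s=None):
    A,o=ext(m,s); 
    return cv2.projectPoints(np.array(P,float).reshape(-1,1,3),cv2.Rodrigues(A.T)[0],-A.T@o,K(m),np.array([m['k1'],0,0,0,0.]))[0][:,0]
def tri(obs):
    M=np.zeros((3,3));b=np.zeros(3)
    for o,d in obs:
        d=d/np.linalg.norm(d);P=np.eye(3)-np.outer(d,d);M+=P;b+=P@o
    return np.linalg.solve(M,b)
E
python3 - <<'E'
import pickle,cv2
from h import *
d=pickle.load(open("d0.pkl","rb"))
p=d['top'][0]; cv2.imwrite("pics/t1.png",cv2.resize(p[145:295,240:490],None,fx=3.2,fy=3.2,interpolation=2)[:,:,::-1])
p=d['scene'][0]; cv2.imwrite("pics/s1.png",cv2.resize(p[180:350,230:460],None,fx=3.4,fy=3.4,interpolation=2)[:,:,::-1])
m=d['top'][2]; print(at_z(m,[(307,174),(320,10)],0), proj(m,[[.172,.653,.231],[0,0,0]]), ext(m)[1])
E
```

```text
[[ 0.69585855 -0.02067352  0.        ]
 [ 1.08978019 -0.05756219  0.        ]] [[-55.45781182 435.83551508]
 [302.32384744 479.59725931]] [ 0.45276662 -0.05233928  1.29114064]
```

View pics/t1.png

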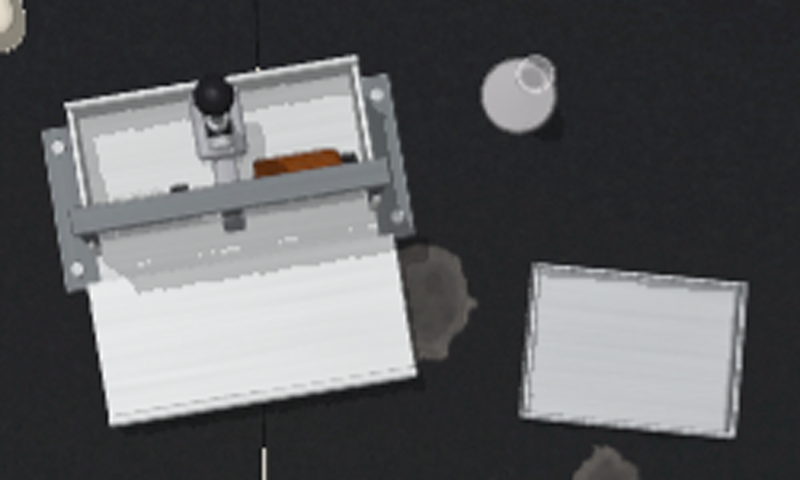

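View pics/s1.png

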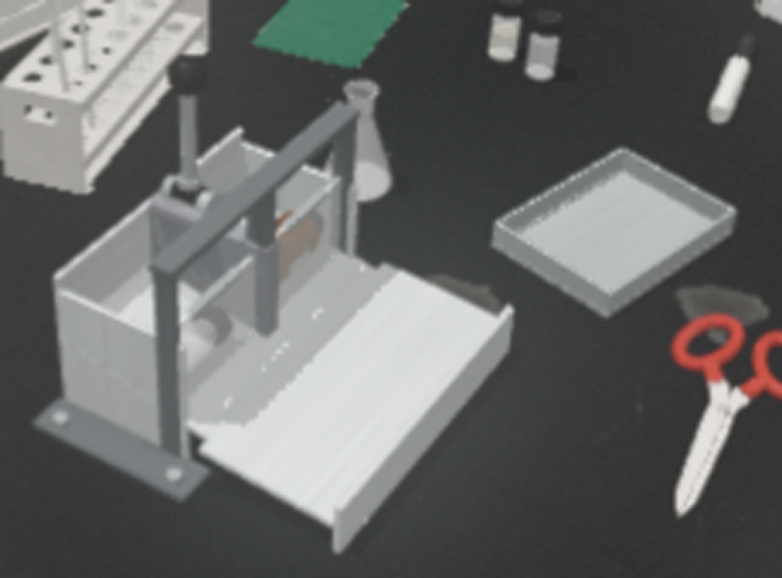

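```bash
cat > fit.py <<'E'
import pickle
from h import *
from scipy.optimize import least_squares
d=pickle.load(open("d0.pkl","rb"))
T=lambda u,v:('top',u/3.2+240-.35,v/3.2+145-.35)
S=lambda u,v:('scene',u/3.4+230-.35,v/3.4+180-.35)
def fit(obs,x0):
    def W(x):
        c,s=np.cos(x[2]),np.sin(x[2])
        return [np.array([x[0]+c*P[0]-s*P[1],x[1]+s*P[0]+c*P[1],P[2]]) for P,_ in obs]
    def f(x):
        return np.concatenate([proj(d[o[0]][2],w)[0]-o[1:] for w,(_,o) in zip(W(x),obs)])
    r=least_squares(f,x0,loss='soft_l1'); print(r.x,np.degrees(r.x[2])); print(np.round(f(r.x).reshape(-1,2),1)); return r.x
L=.110
disp=fit([((-.127,L,.039),T(110,425)),((-.127,-L,.039),T(415,377)),((.055,0,.212),T(213,95)),
 ((-.127,L,.039),S(336,515)),((-.127,-L,.039),S(511,308)),((.055,0,.212),S(187,75)),
 ((0,.104,.156),T(71,222)),((0,-.104,.156),T(389,173))],[.6,-.03,.1])
tray=fit([((a*.055,b*.075,.022),T(u,v)) for a,b,u,v in [(1,1,535,263),(1,-1,747,283),(-1,-1,736,437),(-1,1,520,417)]]+
 [((a*.055,b*.075,.022),S(u,v)) for a,b,u,v in [(1,1,494,230),(1,-1,622,151),(-1,-1,735,212),(-1,1,607,296)]],[.55,-.3,0])
np.savez('pose.npz',disp=disp,tray=tray)
# independent triangulation of knob and lip
a=ray(d['top'][2],[T(213,95)[1:]]);b=ray(d['scene'][2],[S(187,75)[1:]])
print('knob tri',tri([(a[0],a[1][0]),(b[0],b[1][0])]))
for n in ((110,425,336,515),(415,377,511,308)):
    a=ray(d['top'][2],[T(*n[:2])[1:]]);b=ray(d['scene'][2],[S(*n[2:])[1:]]);print('lip',tri([(a[0],a[1][0]),(b[0],b[1][0])]))
x,y,t=disp
print('knob',x+.055*np.cos(t),y+.055*np.sin(t))
E
python3 fit.py
```

```text
[ 0.59830336 -0.03227845  0.1395724 ] 7.996909494548291
[[-1.3 -1.1]
 [-0.  -1.3]
 [ 0.2  1.3]
 [ 0.  -2. ]
 [ 0.2 -0.4]
 [ 0.4  0.1]
 [-0.5  0.6]
 [ 0.1  0.2]]
[ 0.50208763 -0.31528525 -0.11448196] -6.5593329446597
[[-0.3  0.1]
 [-0.7  0.2]
 [-1.1  0.3]
 [ 0.2 -0.1]
 [-0.3 -2.4]
 [-0.  -1.3]
 [ 0.4 -0.7]
 [ 0.8 -0.7]]
knob tri [ 0.65488306 -0.02472404  0.21144643]
lip [0.45610885 0.05755033 0.03266303]
lip [ 0.48620032 -0.15811232  0.03914017]
knob 0.6527685164125636 -0.024626867565554635
```

```bash
cat > go.py <<'E'
# helper: required dp (tool axes) and twist for target TCP (world) & yaw of tool y
import sys
from h import *
from rig import monitor
def plan(target,ydir_deg=None):
    s=monitor.state(); q=R.from_quat(s['orientation']).as_matrix()
    print('t',round(s['clock'],2),'tcp',s['tcp_pos'].round(4),'F',s['contact_force'].round(1),'open',round(s['opening'],3))
    print('toolaxes x',q[:,0].round(3),'y',q[:,1].round(3),'z',q[:,2].round(3))
    print('dp',(q.T@(np.array(target)-s['tcp_pos'])).round(4))
    if ydir_deg is not None:
        cur=np.degrees(np.arctan2(q[1,1],q[0,1])); dl=ydir_deg-cur  # world-z turn; tool x is down -> twist = -dl
        print('yaw tool y',cur,'twist', [round(-((dl+k+180)%360-180),1) for k in (0,180)])
if __name__=='__main__':
    a=list(map(float,sys.argv[1:])); plan(a[:3],a[3] if len(a)>3 else None)
E
python3 go.py 0.62 -0.12 0.30 8
python3 - <<'E'
from h import *
x,y,t=np.load('pose.npz')['disp']
c,s=np.cos(t),np.sin(t)
for P in [(.055,-.06),(.055,-.03),(.055,.03),(.055,.032),(-.112,.052)]: print(P,x+c*P[0]-s*P[1],y+s*P[0]+c*P[1])
E
```

```text
t 0.15 tcp [0.172  0.6523 0.2306] F [-0.3 -0.6  0.5] open 1.002
toolaxes x [-0.    -0.001 -1.   ] y [-0.255 -0.967  0.001] z [-0.967  0.255 -0.   ]
dp [-0.0686  0.6326 -0.6302]
yaw tool y -104.77799477585485 twist [np.float64(-112.8), np.float64(67.2)]
(0.055, -0.06) 0.6611156975844084 -0.0840434020192267
(0.055, -0.03) 0.656942106998486 -0.054335134792390674
(0.055, 0.03) 0.6485949258266412 0.0050813996612814015
(0.055, 0.032) 0.6483166864542464 0.007061950809737143
(-0.112, 0.052) 0.48015827183424425 0.00363447469932663
```

Emit:
jog_arm(moves=[{"dp": [-0.07, 0.05, -0.05], "twist": 8, "fingers": 1}, {"dp": [-0.07, 0.632, -0.63], "twist": 16, "fingers": 1}, {"dp": [-0.07, 0.632, -0.63], "twist": 24, "fingers": 1}, {"dp": [-0.07, 0.632, -0.63], "twist": 32, "fingers": 1}, {"dp": [-0.07, 0.632, -0.63], "twist": 40, "fingers": 1}, {"dp": [-0.07, 0.632, -0.63], "twist": 48, "fingers": 1}, {"dp": [-0.07, 0.632, -0.63], "twist": 56, "fingers": 1}, {"dp": [-0.07, 0.632, -0.63], "twist": 64, "fingers": 1}, {"dp": [-0.07, 0.632, -0.63], "twist": 67.2, "fingers": 1}, {"dp": [-0.07, 0.632, -0.63], "twist": 67.2, "fingers": 1}, {"dp": [-0.07, 0.632, -0.63], "twist": 67.2, "fingers": 1}, {"dp": [-0.07, 0.632, -0.63], "twist": 67.2, "fingers": 1}])

```text
clock: 1.35
tcp_pos: [0.4663, 0.1447, 0.2891]
orientation: [0.534, -0.463, -0.534, -0.464]
contact_force: [0.7, 0.8, 0.2]
opening: 0.002
```

```bash
python3 go.py 0.661 -0.092 0.25 8
```

```text
t 1.35 tcp [0.4663 0.1447 0.2891] F [0.7 0.8 0.2] open 0.002
toolaxes x [ 0.  0. -1.] y [-0.99  -0.14  -0.001] z [-0.14  0.99  0.  ]
dp [ 0.0391 -0.1596 -0.2617]
yaw tool y -171.94685112369828 twist [np.float64(-179.9), np.float64(0.1)]
```

Emit:
jog_arm(moves=[{"dp": [-0.01, -0.16, -0.262], "fingers": 1}, {"dp": [-0.01, -0.16, -0.262], "fingers": 1}, {"dp": [-0.01, -0.16, -0.262], "fingers": 1}, {"dp": [-0.01, -0.16, -0.262], "fingers": 1}, {"dp": [-0.01, -0.16, -0.262], "fingers": 1}, {"dp": [-0.01, -0.16, -0.262], "fingers": 1}, {"dp": [-0.01, -0.16, -0.262], "fingers": 1}, {"dp": [-0.01, -0.16, -0.262], "fingers": 1}])

```text
invalid input
```

```bash
python3 go.py 0.661 -0.084 0.188 8; python3 - <<'E'
from rig import monitor, eyes
from h import *
s=monitor.state(); p,z=eyes.camera("wrist"); cv2.imwrite("pics/w2.png",p[:,:,::-1])
p,z=eyes.camera("top"); cv2.imwrite("pics/t2.png",cv2.resize(p[145:295,240:490],None,fx=3.2,fy=3.2,interpolation=2)[:,:,::-1])
E
```

```text
t 1.35 tcp [0.4663 0.1447 0.2891] F [0.7 0.8 0.2] open 0.002
toolaxes x [ 0.  0. -1.] y [-0.99  -0.14  -0.001] z [-0.14  0.99  0.  ]
dp [ 0.1011 -0.1606 -0.2538]
yaw tool y -171.94685112369828 twist [np.float64(-179.9), np.float64(0.1)]
```

View pics/w2.png

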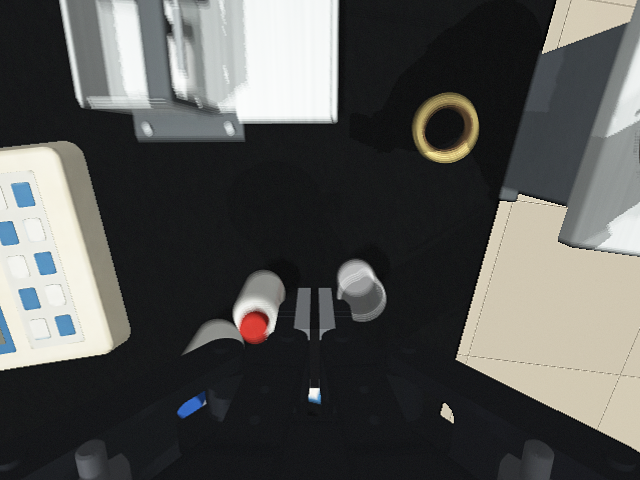

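View pics/t2.png

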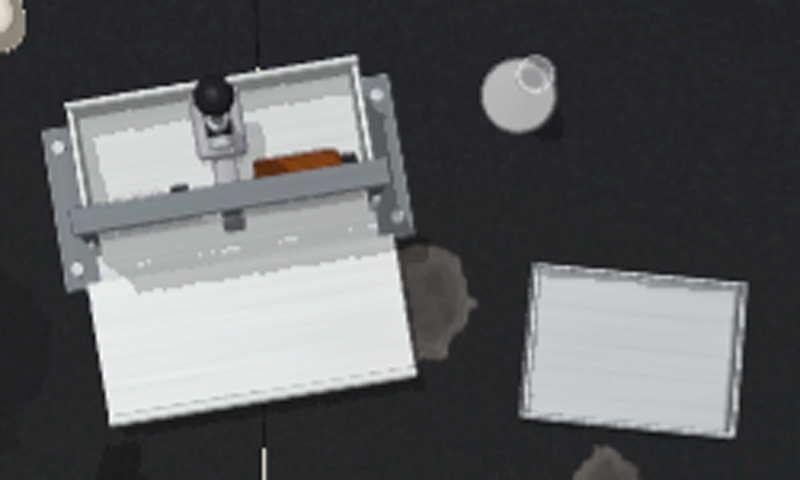

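Emit:
jog_arm(moves=[{"dp": [-0.01, -0.16, -0.262], "twist": 0, "fingers": 1}, {"dp": [-0.01, -0.16, -0.262], "twist": 0, "fingers": 1}, {"dp": [-0.01, -0.16, -0.262], "twist": 0, "fingers": 1}, {"dp": [-0.01, -0.16, -0.262], "twist": 0, "fingers": 1}, {"dp": [-0.01, -0.16, -0.262], "twist": 0, "fingers": 1}, {"dp": [-0.01, -0.16, -0.262], "twist": 0, "fingers": 1}, {"dp": [-0.01, -0.16, -0.262], "twist": 0, "fingers": 1}, {"dp": [-0.01, -0.16, -0.262], "twist": 0, "fingers": 1}])

```text
clock: 2.25
tcp_pos: [0.6613, -0.0914, 0.2971]
orientation: [-0.533, 0.465, 0.534, 0.464]
contact_force: [-0.2, -0.6, -0.6]
opening: 0.002
```

```bash
python3 go.py 0.661 -0.084 0.188 8; python3 - <<'E'
from rig import monitor, eyes
from h import *
s=monitor.state(); p,z=eyes.camera("wrist"); cv2.imwrite("pics/w3.png",p[:,:,::-1])
p,z=eyes.camera("scene"); cv2.imwrite("pics/s3.png",cv2.resize(p[120:350,190:460],None,fx=2.6,fy=2.6,interpolation=2)[:,:,::-1])
E
```

```text
t 2.25 tcp [ 0.6613 -0.0914  0.2971] F [-0.2 -0.6 -0.6] open 0.002
toolaxes x [-0.002 -0.    -1.   ] y [-0.991 -0.137  0.002] z [-0.137  0.991  0.   ]
dp [ 0.1091 -0.001   0.0074]
yaw tool y -172.10698440087944 twist [np.float64(179.9), np.float64(-0.1)]
```

View pics/w3.png

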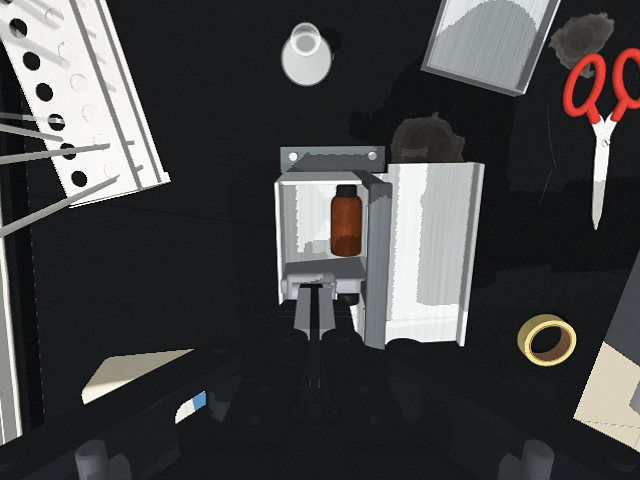

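View pics/s3.png

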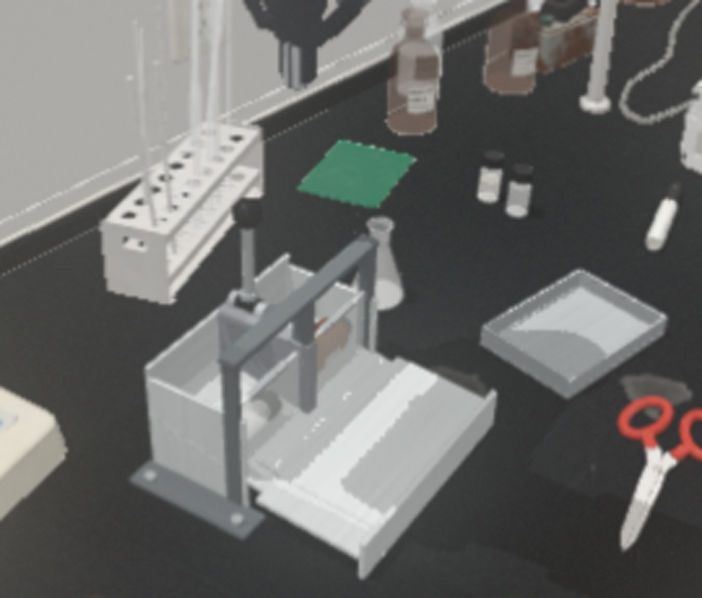

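Emit:
jog_arm(moves=[{"dp": [0.05, -0.001, 0.0], "twist": 0, "fingers": 1}, {"dp": [0.1, -0.001, 0.0], "twist": 0, "fingers": 1}, {"dp": [0.109, -0.001, 0.01], "twist": 0, "fingers": 1}, {"dp": [0.109, -0.001, 0.03], "twist": 0, "fingers": 1}, {"dp": [0.109, -0.001, 0.03], "twist": 0, "fingers": 1}])

```text
clock: 2.85
tcp_pos: [0.6579, -0.0574, 0.1919]
orientation: [0.535, -0.463, -0.534, -0.463]
contact_force: [-0.5, -0.3, 0.5]
opening: 0.002
```

Emit:
jog_arm(moves=[{"dp": [0, 0, 0.015], "twist": 0, "fingers": 1}, {"dp": [0, 0, 0.03], "twist": 0, "fingers": 1}, {"dp": [0, 0, 0.04], "twist": 0, "fingers": 1}, {"dp": [0, 0, 0.046], "twist": 0, "fingers": 1}, {"dp": [0, 0, 0.05], "twist": 0, "fingers": 1}, {"dp": [0, 0, 0.05], "twist": 0, "fingers": 1}])

```text
clock: 3.45
tcp_pos: [0.6505, -0.0108, 0.1896]
orientation: [-0.534, 0.464, 0.534, 0.463]
contact_force: [1.7, -4.4, -0.7]
opening: -0.003
```

```bash
python3 go.py 0.661 -0.084 0.188 8; python3 - <<'E'
from rig import monitor, eyes
from h import *
p,z=eyes.camera("scene"); cv2.imwrite("pics/s4.png",cv2.resize(p[160:350,230:460],None,fx=3,fy=3,interpolation=2)[:,:,::-1])
E
```

```text
t 3.45 tcp [ 0.6505 -0.0108  0.1896] F [ 1.7 -4.4 -0.7] open -0.003
toolaxes x [-0.001 -0.    -1.   ] y [-0.99  -0.14   0.001] z [-0.14  0.99 -0.  ]
dp [ 0.0016 -0.0001 -0.0739]
yaw tool y -171.9497621395398 twist [np.float64(-179.9), np.float64(0.1)]
```

View pics/s4.png

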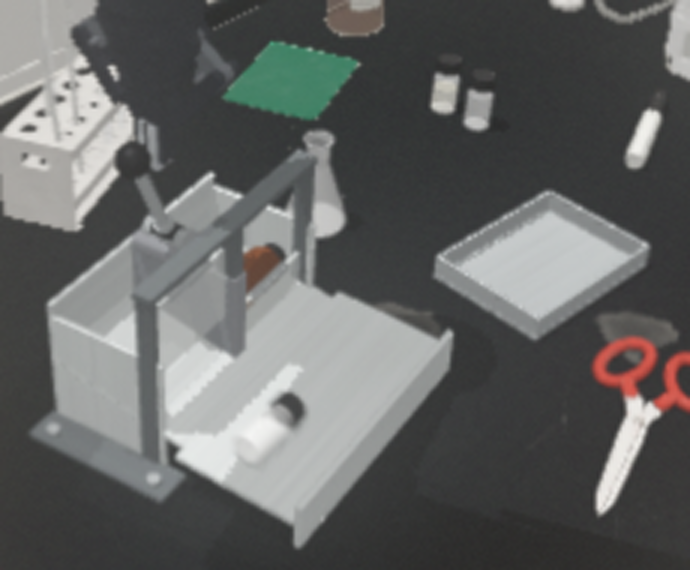

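Emit:
jog_arm(moves=[{"dp": [0, 0, 0.003], "twist": 0, "fingers": 1}, {"dp": [0, 0, 0.003], "twist": 0, "fingers": 1}, {"dp": [0, 0, 0.003], "twist": 0, "fingers": 1}, {"dp": [0, 0, 0.003], "twist": 0, "fingers": 1}])

```text
clock: 3.9
tcp_pos: [0.6499, -0.0086, 0.1894]
orientation: [-0.533, 0.464, 0.534, 0.464]
contact_force: [0.1, -6.0, -3.0]
opening: -0.002
```

Emit:
jog_arm(moves=[{"dp": [0, 0, 0.002], "twist": 0, "fingers": 1}, {"dp": [0, 0, 0.002], "twist": 0, "fingers": 1}, {"dp": [0, 0, 0.002], "twist": 0, "fingers": 1}, {"dp": [0, 0, 0.002], "twist": 0, "fingers": 1}, {"dp": [0, 0, 0.002], "twist": 0, "fingers": 1}, {"dp": [0, 0, 0.002], "twist": 0, "fingers": 1}, {"dp": [0, 0, 0.002], "twist": 0, "fingers": 1}, {"dp": [0, 0, 0.002], "twist": 0, "fingers": 1}, {"dp": [0, 0, 0.002], "twist": 0, "fingers": 1}, {"dp": [0, 0, 0.002], "twist": 0, "fingers": 1}, {"dp": [0, 0, 0.002], "twist": 0, "fingers": 1}, {"dp": [0, 0, 0.002], "twist": 0, "fingers": 1}])

```text
clock: 5.1
tcp_pos: [0.6494, -0.0067, 0.1892]
orientation: [-0.533, 0.464, 0.534, 0.463]
contact_force: [0.7, -5.5, -3.7]
opening: 0.001
```

Emit:
jog_arm(moves=[{"dp": [0, 0, 0], "twist": 0, "fingers": 1}, {"dp": [0, 0, 0], "twist": 0, "fingers": 1}, {"dp": [0, 0, 0], "twist": 0, "fingers": 1}, {"dp": [0, 0, 0], "twist": 0, "fingers": 1}, {"dp": [0, 0, 0], "twist": 0, "fingers": 1}, {"dp": [0, 0, 0], "twist": 0, "fingers": 1}, {"dp": [0, 0, 0], "twist": 0, "fingers": 1}, {"dp": [0, 0, 0], "twist": 0, "fingers": 1}, {"dp": [0, 0, 0], "twist": 0, "fingers": 1}, {"dp": [0, 0, 0], "twist": 0, "fingers": 1}, {"dp": [0, 0, 0], "twist": 0, "fingers": 1}, {"dp": [0, 0, 0], "twist": 0, "fingers": 1}])

```text
clock: 6.3
tcp_pos: [0.6494, -0.0067, 0.1892]
orientation: [-0.533, 0.464, 0.534, 0.463]
contact_force: [0.3, -6.3, -2.7]
opening: 0.001
```

```bash
python3 go.py 0.661 -0.084 0.188 8; python3 - <<'E'
from rig import monitor, eyes
from h import *
p,z=eyes.camera("scene"); cv2.imwrite("pics/s5.png",cv2.resize(p[160:350,230:460],None,fx=3,fy=3,interpolation=2)[:,:,::-1])
E
```

```text
t 6.3 tcp [ 0.6494 -0.0067  0.1892] F [ 0.3 -6.3 -2.7] open 0.001
toolaxes x [-0.002 -0.    -1.   ] y [-0.99  -0.139  0.002] z [-0.139  0.99  -0.   ]
dp [ 0.0012 -0.0007 -0.0781]
yaw tool y -172.00819835326453 twist [np.float64(180.0), np.float64(-0.0)]
```

View pics/s5.png

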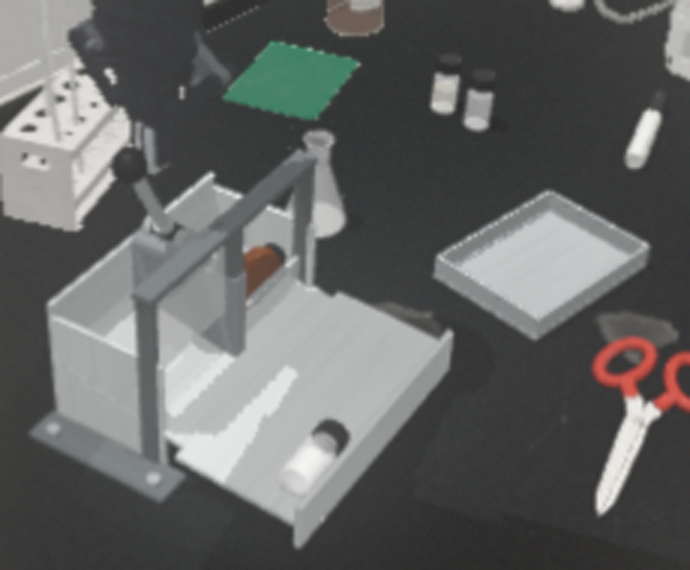

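Emit:
jog_arm(moves=[{"dp": [0, 0, -0.006], "twist": 0, "fingers": 1}, {"dp": [0, 0, -0.014], "twist": 0, "fingers": 1}, {"dp": [0, 0, -0.022], "twist": 0, "fingers": 1}, {"dp": [0, 0, -0.03], "twist": 0, "fingers": 1}, {"dp": [0, 0, -0.037], "twist": 0, "fingers": 1}, {"dp": [0, 0, -0.044], "twist": 0, "fingers": 1}, {"dp": [0, 0, -0.06], "twist": 0, "fingers": 1}, {"dp": [0, 0, -0.08], "twist": 0, "fingers": 1}, {"dp": [0, 0, -0.08], "twist": 0, "fingers": 1}, {"dp": [-0.04, 0, -0.08], "twist": 0, "fingers": 1}, {"dp": [-0.08, 0, -0.08], "twist": 0, "fingers": 1}, {"dp": [-0.1, 0, -0.08], "twist": 0, "fingers": 1}])

```text
clock: 7.55
tcp_pos: [0.6623, -0.086, 0.2938]
orientation: [0.535, -0.463, -0.532, -0.465]
contact_force: [1.2, 0.2, -0.1]
opening: -0.001
```

```bash
python3 - <<'E'
from rig import monitor, eyes
import pickle
from h import *
d={}
for n in ("scene","top","wrist"):
    s=monitor.state();p,z=eyes.camera(n); d[n]=(p,z,eyes.camera_model(n),s)
pickle.dump(d,open('d6.pkl','wb'))
cv2.imwrite("pics/s6.png",cv2.resize(d['scene'][0][200:350,230:430],None,fx=4,fy=4,interpolation=2)[:,:,::-1])
cv2.imwrite("pics/t6.png",cv2.resize(d['top'][0][150:290,240:440],None,fx=4,fy=4,interpolation=2)[:,:,::-1])
cv2.imwrite("pics/w6.png",d['wrist'][0][:,:,::-1])
E
```

```text
(no output)
```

View pics/s6.png

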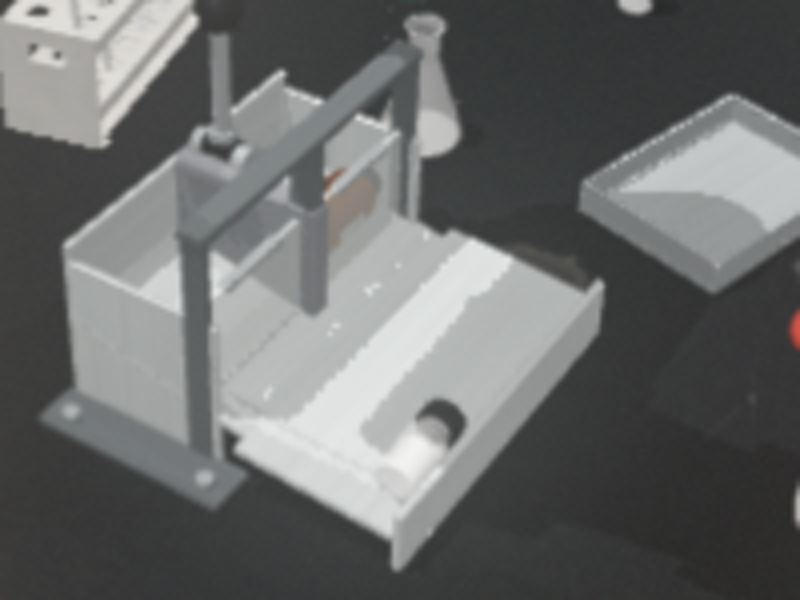

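View pics/t6.png

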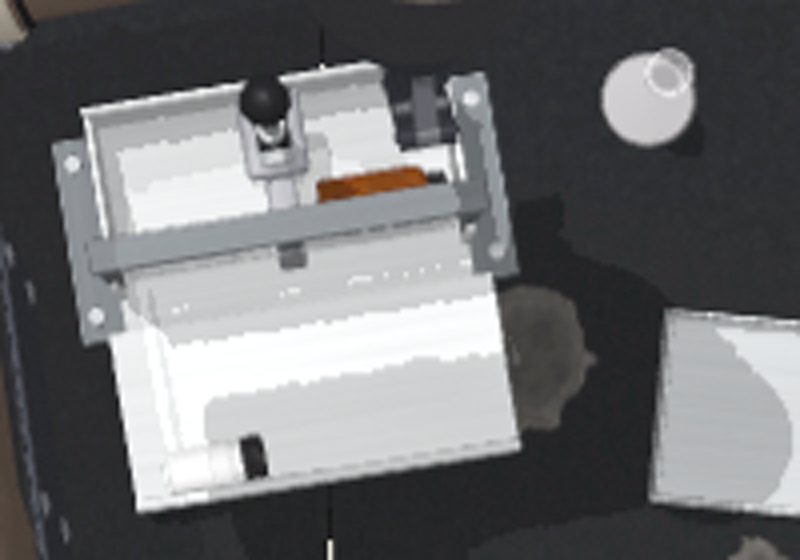

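View pics/w6.png

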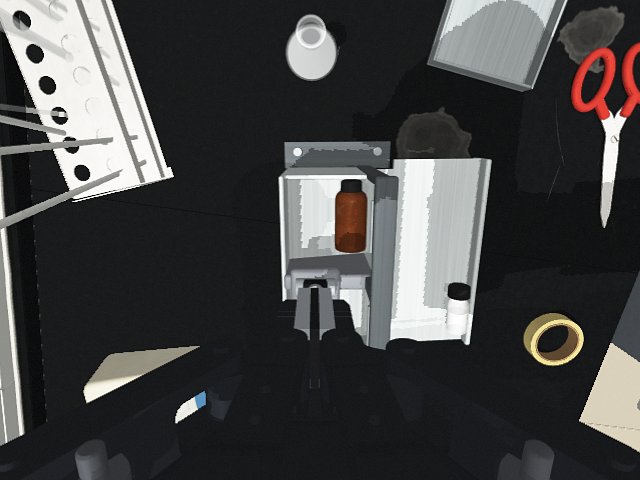

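```bash
python3 - <<'E'
import pickle
from h import *
d=pickle.load(open('d6.pkl','rb'))
x,y,t=np.load('pose.npz')['disp']; c,s=np.cos(t),np.sin(t)
def D(P): q=P-np.array([x,y,0]); return np.array([c*q[0]+s*q[1],-s*q[0]+c*q[1],q[2]]).round(4)
T=lambda u,v:(u/4+240-.4,v/4+150-.4); S=lambda u,v:(u/4+230-.4,v/4+200-.4)
a=ray(d['top'][2],[T(217,462)]);b=ray(d['scene'][2],[S(420,450)]);w=ray(d['wrist'][2],[(458,311)],d['wrist'][3])
P=tri([(a[0],a[1][0]),(b[0],b[1][0])]);print('top+scene',P,D(P))
P=tri([(a[0],a[1][0]),(w[0],w[1][0])]);print('top+wrist',P,D(P))
P=tri([(a[0],a[1][0]),(w[0],w[1][0]),(b[0],b[1][0])]);print('all',P,D(P))
for n,uv in (('mid',(217,462)),('base',(168,469)),('cap',(267,455)),('lipL',(138,509)),('lipR',(519,449))):
  P=at_z(d['top'][2],[T(*uv)],.038)[0];print(n,P,D(P))
E
```

```text
top+scene [0.4816447  0.01110897 0.0343823 ] [-0.1095  0.0592  0.0344]
top+wrist [0.48248803 0.01186993 0.04559891] [-0.1085  0.0598  0.0456]
all [0.48051285 0.01343978 0.03862294] [-0.1103  0.0617  0.0386]
mid [0.48180166 0.01109428 0.038     ] [-0.1093  0.0592  0.038 ]
base [0.47830636 0.03876713 0.038     ] [-0.1089  0.087   0.038 ]
cap [ 0.48528944 -0.01714374  0.038     ] [-0.1098  0.0307  0.038 ]
lipL [0.45609115 0.05591751 0.038     ] [-0.1286  0.1071  0.038 ]
lipR [ 0.48640058 -0.15902948  0.038     ] [-0.1284 -0.11    0.038 ]
```

```bash
python3 go.py 0.483 0.011 0.20 98; python3 -c "
from rig import monitor;print(monitor.state()['joints'].round(3))"
```

```text
t 7.7 tcp [ 0.6618 -0.0855  0.2916] F [ 0.8 -0.  -1.4] open -0.002
toolaxes x [ 0.003  0.001 -1.   ] y [-0.99  -0.14  -0.003] z [-0.14  0.99  0.  ]
dp [0.0911 0.1639 0.1205]
yaw tool y -171.9766707762536 twist [np.float64(90.0), np.float64(-90.0)]
[ 0.163  0.315  0.085  0.    -1.337 -0.023]
```

Emit:
jog_arm(moves=[{"dp": [0, 0.03, 0.02], "twist": 8, "fingers": -0.75}, {"dp": [0, 0.06, 0.04], "twist": 16, "fingers": -0.75}, {"dp": [0, 0.09, 0.06], "twist": 24, "fingers": -0.75}, {"dp": [0, 0.12, 0.09], "twist": 32, "fingers": -0.75}, {"dp": [0.02, 0.164, 0.12], "twist": 40, "fingers": -0.75}, {"dp": [0.05, 0.164, 0.12], "twist": 48, "fingers": -0.75}, {"dp": [0.09, 0.164, 0.12], "twist": 56, "fingers": -0.75}, {"dp": [0.09, 0.164, 0.12], "twist": 64, "fingers": -0.75}, {"dp": [0.09, 0.164, 0.12], "twist": 72, "fingers": -0.75}, {"dp": [0.09, 0.164, 0.12], "twist": 80, "fingers": -0.75}, {"dp": [0.09, 0.164, 0.12], "twist": 88, "fingers": -0.75}, {"dp": [0.09, 0.164, 0.12], "twist": 90, "fingers": -0.75}])

```text
clock: 8.9
tcp_pos: [0.4812, 0.0103, 0.1986]
orientation: [-0.048, 0.706, 0.048, 0.705]
contact_force: [-0.8, 0.2, -0.5]
opening: 0.875
```

Emit:
jog_arm(moves=[{"dp": [0, 0, 0], "twist": 0, "fingers": -0.75}, {"dp": [0, 0, 0], "twist": 0, "fingers": -0.75}])

```text
clock: 9.1
tcp_pos: [0.4815, 0.0104, 0.1991]
orientation: [-0.05, 0.706, 0.05, 0.705]
contact_force: [0.7, -0.2, 0.3]
opening: 0.871
```

```bash
python3 go.py 0.483 0.011 0.10 98; python3 - <<'E'
from rig import monitor, eyes
import pickle
from h import *
s=monitor.state();p,z=eyes.camera('wrist'); pickle.dump((p,z,eyes.camera_model('wrist'),s),open('w7.pkl','wb'))
cv2.imwrite("pics/w7.png",p[:,:,::-1])
E
```

```text
t 9.1 tcp [0.4815 0.0104 0.1991] F [ 0.7 -0.2  0.3] open 0.871
toolaxes x [-0.001 -0.    -1.   ] y [-0.141  0.99  -0.   ] z [ 0.99   0.141 -0.001]
dp [0.0991 0.0004 0.0017]
yaw tool y 98.10344344894055 twist [np.float64(0.1), np.float64(-179.9)]
```

View pics/w7.png

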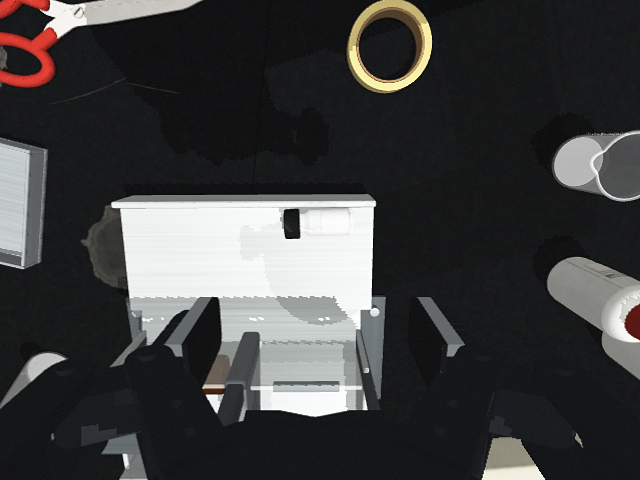

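The wrist picture shows the vial against the lip: cap end at (284,223), base end at about (353,222), lip top edge at row 200. The finger tips are at (207,298) and (425,298).

```bash
python3 - <<'E'
import pickle
from h import *
p,z,m,s=pickle.load(open('w7.pkl','rb')); d=pickle.load(open('d6.pkl','rb'))
x,y,t=np.load('pose.npz')['disp']; c,sn=np.cos(t),np.sin(t)
def D(P): q=P-np.array([x,y,0]); return np.array([c*q[0]+sn*q[1],-sn*q[0]+c*q[1],q[2]]).round(4)
for n,uv,h in (('cap',(284,223),.038),('base',(353,222),.038),('mid',(318.5,222),.038),('lipL',(376,199),.039),('lipR',(112,203),.039)):
  P=at_z(m,[uv],h,s)[0];print(n,P.round(4),D(P),'depthpt',D(at_depth(m,[uv],z,s)[0]))
a=ray(d['top'][2],[(217/4+239.6,462/4+149.6)]);w=ray(m,[(318.5,222)],s)
P=tri([(a[0],a[1][0]),(w[0],w[1][0])]);print('tri',P,D(P))
q=R.from_quat(s['orientation']).as_matrix()
for uv in [(214,302),(208,310),(421,302),(427,310),(200,330),(430,330)]:
  P=at_depth(m,[uv],z,s)[0]; print('tip',uv,(q.T@(P-s['tcp_pos'])).round(4))
# vial top depth
pts=[(u,v) for u in (296,310,325,340) for v in (212,217,222,227,232)]
for uv in pts: print(uv,D(at_depth(m,[uv],z,s)[0]),end=' ')
cv2.imwrite('pics/w7z.png',cv2.resize(p[180:330,180:460],None,fx=2.8,fy=2.8,interpolation=2)[:,:,::-1])
E
```

```text
cap [ 0.4857 -0.0149  0.038 ] [-0.1091  0.0329  0.038 ] depthpt [-0.112   0.034   0.0508]
base [0.4766 0.0425 0.038 ] [-0.1101  0.091   0.038 ] depthpt [-0.1126  0.0898  0.0491]
mid [0.4807 0.0137 0.038 ] [-0.11    0.0619  0.038 ] depthpt [-0.113   0.0618  0.0512]
lipL [0.4546 0.0578 0.039 ] [-0.1298  0.1092  0.039 ] depthpt [-0.1237  0.1156  0.0006]
lipR [ 0.4888 -0.1577  0.039 ] [-0.1258 -0.109   0.039 ] depthpt [-0.126  -0.1085  0.0399]
tri [0.4819995  0.01270292 0.03193385] [-0.1089  0.0607  0.0319]
tip (214, 302) [-0.017  -0.0372 -0.0097]
tip (208, 310) [-0.0232 -0.0377 -0.0095]
tip (421, 302) [-0.0174  0.0395 -0.01  ]
tip (427, 310) [-0.0249  0.0395 -0.0105]
tip (200, 330) [-0.0354 -0.037  -0.0084]
tip (430, 330) [-0.0352  0.0377 -0.0084]
(296, 212) [-0.1198  0.0434  0.0447] (296, 217) [-0.1165  0.0436  0.0485] (296, 222) [-0.1126  0.0436  0.0498] (296, 227) [-0.1087  0.0436  0.051 ] (296, 232) [-0.1046  0.0436  0.0509] (310, 212) [-0.1195  0.0548  0.0429] (310, 217) [-0.1163  0.0549  0.0474] (310, 222) [-0.1125  0.0549  0.0492] (310, 227) [-0.1084  0.0549  0.0493] (310, 232) [-0.104   0.0549  0.0485] (325, 212) [-0.1201  0.0671  0.0459] (325, 217) [-0.1164  0.0671  0.0481] (325, 222) [-0.1125  0.0671  0.0491] (325, 227) [-0.1085  0.0671  0.0498] (325, 232) [-0.1043  0.0672  0.0497] (340, 212) [-0.12    0.0794  0.045 ] (340, 217) [-0.1164  0.0792  0.048 ] (340, 222) [-0.1127  0.0792  0.0497] (340, 227) [-0.1086  0.0793  0.05  ] (340, 232) [-0.1039  0.0795  0.048 ]
```

View pics/w7z.png

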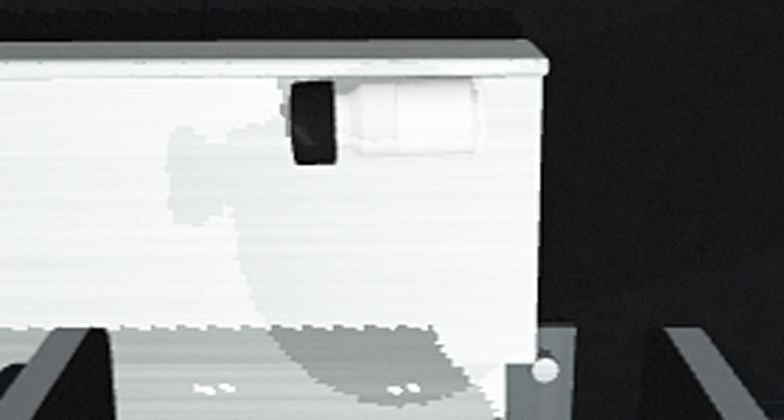

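Emit:
jog_arm(moves=[{"dp": [0.04, 0.002, 0.002], "twist": 0, "fingers": -0.75}, {"dp": [0.08, 0.002, 0.002], "twist": 0, "fingers": -0.75}, {"dp": [0.12, 0.002, 0.002], "twist": 0, "fingers": -0.75}, {"dp": [0.14, 0.002, 0.002], "twist": 0, "fingers": -0.75}, {"dp": [0.14, 0.002, 0.002], "twist": 0, "fingers": -0.75}])

```text
clock: 9.65
tcp_pos: [0.4815, 0.012, 0.057]
orientation: [-0.05, 0.707, 0.049, 0.703]
contact_force: [-0.3, 0.0, 0.5]
opening: 0.871
```

```bash
python3 go.py 0.4834 0.0127 0.024 98; python3 - <<'E'
from rig import monitor, eyes
from h import *
s=monitor.state();p,z=eyes.camera('wrist'); cv2.imwrite("pics/w8.png",p[:,:,::-1])
E
```

```text
t 9.65 tcp [0.4815 0.012  0.057 ] F [-0.3  0.   0.5] open 0.871
toolaxes x [-0.006 -0.002 -1.   ] y [-0.14   0.99  -0.001] z [ 0.99   0.14  -0.006]
dp [0.033  0.0005 0.0022]
yaw tool y 98.05039597848238 twist [np.float64(0.1), np.float64(-179.9)]
```

View pics/w8.png

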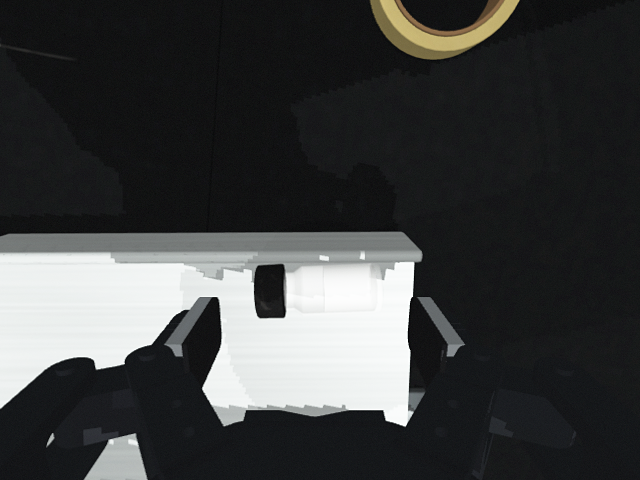

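Emit:
jog_arm(grip_force=25, moves=[{"dp": [0.015, 0.001, 0.002], "twist": 0, "fingers": -0.75}, {"dp": [0.03, 0.001, 0.002], "twist": 0, "fingers": -0.75}, {"dp": [0.033, 0.001, 0.002], "twist": 0, "fingers": -0.75}, {"dp": [0.033, 0.001, 0.002], "twist": 0, "fingers": -0.6}, {"dp": [0.033, 0.001, 0.002], "twist": 0, "fingers": -0.5}, {"dp": [0.033, 0.001, 0.002], "twist": 0, "fingers": -0.4}, {"dp": [0.033, 0.001, 0.002], "twist": 0, "fingers": -0.3}, {"dp": [0.033, 0.001, 0.002], "twist": 0, "fingers": 0.0}, {"dp": [0.033, 0.001, 0.002], "twist": 0, "fingers": 0.0}, {"dp": [0.033, 0.001, 0.002], "twist": 0, "fingers": 0.0}])

```text
clock: 10.7
tcp_pos: [0.4863, 0.0144, 0.0279]
orientation: [-0.05, 0.705, 0.05, 0.706]
contact_force: [-1.4, -0.5, 6.3]
opening: 0.66
```

```bash
python3 - <<'E'
from rig import monitor, eyes
from h import *
s=monitor.state();p,z=eyes.camera('wrist'); cv2.imwrite("pics/w9.png",p[:,:,::-1])
E
```

```text
(no output)
```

View pics/w9.png

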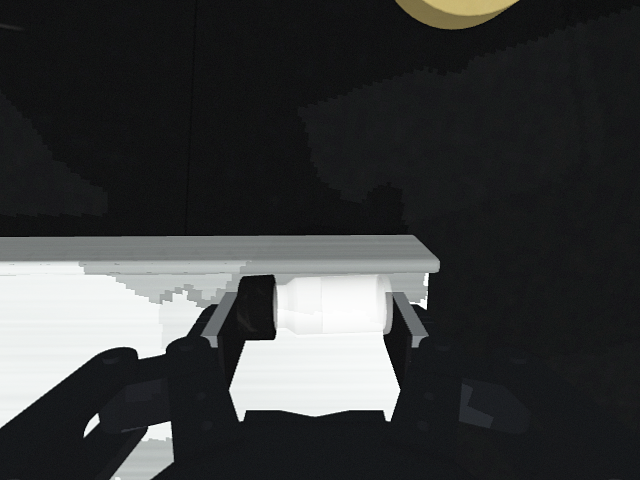

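Emit:
jog_arm(moves=[{"dp": [-0.005, 0, 0], "twist": 0, "fingers": 0.0}, {"dp": [-0.015, 0, 0], "twist": 0, "fingers": 0.0}, {"dp": [-0.03, 0, 0], "twist": 0, "fingers": 0.0}, {"dp": [-0.06, 0, 0], "twist": 0, "fingers": 0.0}, {"dp": [-0.09, 0, 0], "twist": 0, "fingers": 0.0}, {"dp": [-0.1, 0, 0], "twist": 0, "fingers": 0.0}, {"dp": [-0.1, 0, 0], "twist": 0, "fingers": 0.0}])

```text
clock: 11.45
tcp_pos: [0.4866, 0.0145, 0.1289]
orientation: [-0.049, 0.704, 0.05, 0.707]
contact_force: [-0.2, -0.4, -0.2]
opening: 0.662
```

```bash
python3 - <<'E'
from rig import monitor, eyes
import pickle
from h import *
s=monitor.state();p,z=eyes.camera('wrist'); cv2.imwrite("pics/w10.png",p[:,:,::-1])
pickle.dump((p,z,eyes.camera_model('wrist'),s),open('w10.pkl','wb'))
p,z=eyes.camera('scene'); cv2.imwrite("pics/s10.png",cv2.resize(p[160:350,200:460],None,fx=3,fy=3,interpolation=2)[:,:,::-1])
E
python3 - <<'E'
from h import *
x,y,t=np.load('pose.npz')['tray'];print(x,y,np.degrees(t))
E
python3 go.py 0.502 -0.315 0.13 83.4
```

```text
0.5020876304589874 -0.31528525491062315 -6.5593329446597
t 11.55 tcp [0.4851 0.0141 0.1265] F [-0.9 -0.8 -1.4] open 0.664
toolaxes x [-0.  0. -1.] y [-0.139  0.99   0.   ] z [ 0.99   0.139 -0.   ]
dp [-0.0036 -0.3282 -0.0291]
yaw tool y 98.00851805424651 twist [np.float64(14.6), np.float64(-165.4)]
```

View pics/w10.png

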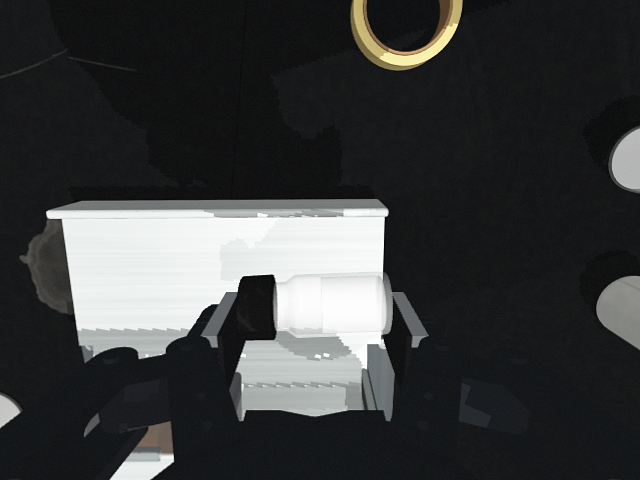

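View pics/s10.png

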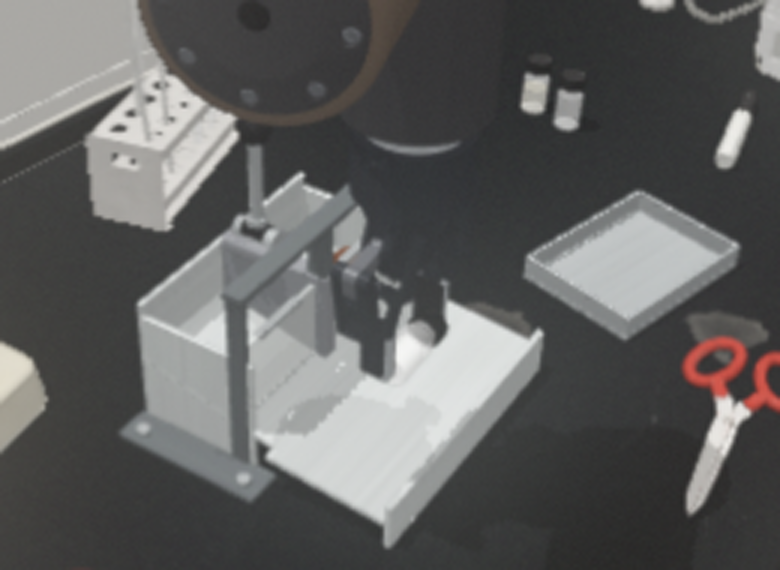

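```bash
python3 - <<'E'
import pickle
from h import *
p,z,m,s=pickle.load(open('w10.pkl','rb'))
q=R.from_quat(s['orientation']).as_matrix()
for uv in [(u,v) for u in (258,300,350) for v in (280,290,300,310,320,330)]+[(222,315),(235,300),(402,300)]:
  P=at_depth(m,[uv],z,s)[0]; print(uv,(q.T@(P-s['tcp_pos'])).round(4))
E
```

```text
(258, 280) [-0.0122 -0.0213 -0.0166]
(258, 290) [-0.0172 -0.0206 -0.0146]
(258, 300) [-0.0205 -0.0202 -0.0122]
(258, 310) [-0.0227 -0.02   -0.0093]
(258, 320) [-0.0233 -0.0201 -0.0057]
(258, 330) [-0.0219 -0.0205 -0.0009]
(300, 280) [-0.0122 -0.0054 -0.0166]
(300, 290) [-0.0177 -0.0052 -0.0149]
(300, 300) [-0.0198 -0.0051 -0.0118]
(300, 310) [-0.0212 -0.0051 -0.0086]
(300, 320) [-0.0231 -0.005  -0.0056]
(300, 330) [-0.0213 -0.0052 -0.0005]
(350, 280) [-0.0137  0.0134 -0.0172]
(350, 290) [-0.0178  0.0131 -0.0149]
(350, 300) [-0.0207  0.0129 -0.0123]
(350, 310) [-0.0213  0.013  -0.0086]
(350, 320) [-0.022  0.013 -0.005]
(350, 330) [-0.0203  0.0133 -0.    ]
(222, 315) [-0.0292 -0.0312 -0.0106]
(235, 300) [-0.0176 -0.0292 -0.0108]
(402, 300) [-0.0159  0.0328 -0.0101]
```

Emit:
jog_arm(moves=[{"dp": [0, -0.02, 0], "twist": 2, "fingers": 0.0}, {"dp": [0, -0.055, -0.005], "twist": 4, "fingers": 0.0}, {"dp": [0, -0.095, -0.01], "twist": 6, "fingers": 0.0}, {"dp": [0, -0.135, -0.012], "twist": 8, "fingers": 0.0}, {"dp": [0, -0.175, -0.015], "twist": 10, "fingers": 0.0}, {"dp": [0, -0.215, -0.018], "twist": 12, "fingers": 0.0}, {"dp": [0, -0.255, -0.02], "twist": 14, "fingers": 0.0}, {"dp": [0, -0.29, -0.022], "twist": 14.6, "fingers": 0.0}, {"dp": [0, -0.315, -0.024], "twist": 14.6, "fingers": 0.0}, {"dp": [0, -0.328, -0.024], "twist": 14.6, "fingers": 0.0}, {"dp": [0, -0.328, -0.024], "twist": 14.6, "fingers": 0.0}, {"dp": [0, -0.328, -0.024], "twist": 14.6, "fingers": 0.0}])

```text
clock: 12.75
tcp_pos: [0.507, -0.3134, 0.1257]
orientation: [0.041, 0.707, -0.04, 0.705]
contact_force: [-0.4, 0.6, -0.6]
opening: 0.664
```

```bash
python3 go.py 0.507 -0.315 0.03 83.4;  python3 - <<'E'
from rig import monitor, eyes
import pickle
from h import *
s=monitor.state();p,z=eyes.camera('wrist'); cv2.imwrite("pics/w11.png",p[:,:,::-1]); m=eyes.camera_model('wrist')
for uv in [(200,250),(420,250)]: print(at_depth(m,[uv],z,s))
E
```

```text
t 12.75 tcp [ 0.507  -0.3134  0.1257] F [-0.4  0.6 -0.6] open 0.664
toolaxes x [-0.002  0.001 -1.   ] y [0.115 0.993 0.001] z [ 0.993 -0.115 -0.002]
dp [ 0.0957 -0.0016  0.0003]
yaw tool y 83.39801701270315 twist [np.float64(-0.0), np.float64(180.0)]
[[ 0.51029336 -0.40070599  0.00086027]]
[[ 5.29587604e-01 -2.34978615e-01  1.24221261e-04]]
```

View pics/w11.png

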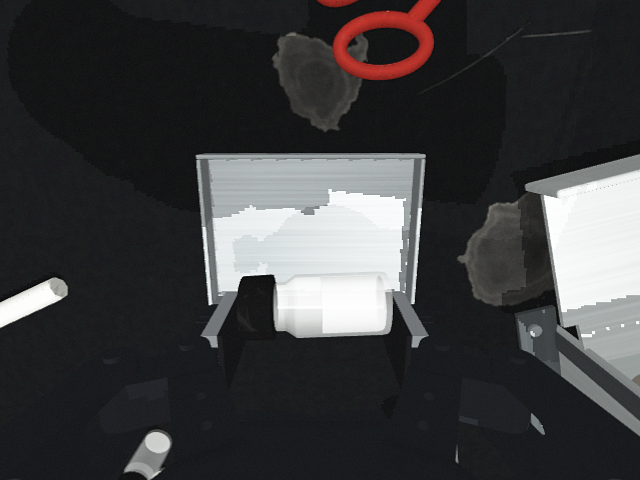

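Emit:
jog_arm(moves=[{"dp": [0.03, -0.001, 0], "twist": 0, "fingers": 0.0}, {"dp": [0.06, -0.001, 0], "twist": 0, "fingers": 0.0}, {"dp": [0.085, -0.001, 0], "twist": 0, "fingers": 0.0}, {"dp": [0.1, -0.001, 0], "twist": 0, "fingers": 0.0}, {"dp": [0.108, -0.001, 0], "twist": 0, "fingers": 0.0}, {"dp": [0.112, -0.001, 0], "twist": 0, "fingers": 0.0}, {"dp": [0.114, -0.001, 0], "twist": 0, "fingers": 0.0}, {"dp": [0.114, -0.001, 0], "twist": 0, "fingers": 0.0}])

```text
clock: 13.6
tcp_pos: [0.508, -0.3149, 0.0134]
orientation: [0.04, 0.706, -0.04, 0.706]
contact_force: [-0.1, -0.3, -0.4]
opening: 0.664
```

```bash
python3 go.py 0.507 -0.315 0.007 83.4
```

```text
t 13.6 tcp [ 0.508  -0.3149  0.0134] F [-0.1 -0.3 -0.4] open 0.664
toolaxes x [ 0.001 -0.    -1.   ] y [ 0.114  0.993 -0.   ] z [ 0.993 -0.114  0.001]
dp [ 0.0064 -0.0002 -0.001 ]
yaw tool y 83.45202175997406 twist [np.float64(0.1), np.float64(-179.9)]
```

Emit:
jog_arm(moves=[{"dp": [0.002, 0, 0], "twist": 0, "fingers": 0.0}, {"dp": [0.004, 0, 0], "twist": 0, "fingers": 0.0}, {"dp": [0.005, 0, 0], "twist": 0, "fingers": 0.0}, {"dp": [0.005, 0, 0], "twist": 0, "fingers": 0.0}])

```text
clock: 14.0
tcp_pos: [0.5074, -0.315, 0.0078]
orientation: [0.041, 0.706, -0.041, 0.706]
contact_force: [-0.6, 0.7, -0.6]
opening: 0.665
```

Emit:
jog_arm(moves=[{"dp": [0.001, 0, 0], "twist": 0, "fingers": 0.0}, {"dp": [0.001, 0, 0], "twist": 0, "fingers": 0.0}])

```text
clock: 14.2
tcp_pos: [0.5075, -0.315, 0.0067]
orientation: [0.041, 0.706, -0.041, 0.706]
contact_force: [-0.1, 0.7, -0.1]
opening: 0.663
```

Emit:
jog_arm(moves=[{"dp": [0.001, 0, 0], "twist": 0, "fingers": 0.0}, {"dp": [0.001, 0, 0], "twist": 0, "fingers": 0.0}])

```text
clock: 14.4
tcp_pos: [0.5076, -0.315, 0.006]
orientation: [0.04, 0.706, -0.041, 0.706]
contact_force: [0.4, 0.2, 1.7]
opening: 0.664
```

Emit:
jog_arm(moves=[{"dp": [0, 0, 0], "twist": 0, "fingers": -0.36}, {"dp": [0, 0, 0], "twist": 0, "fingers": -0.42}, {"dp": [0, 0, 0], "twist": 0, "fingers": -0.5}, {"dp": [0, 0, 0], "twist": 0, "fingers": -0.6}, {"dp": [0, 0, 0], "twist": 0, "fingers": -0.6}, {"dp": [0, 0, 0], "twist": 0, "fingers": -0.6}])

```text
clock: 15.0
tcp_pos: [0.5075, -0.315, 0.0058]
orientation: [0.041, 0.706, -0.041, 0.706]
contact_force: [0.2, -0.4, -0.4]
opening: 0.796
```

```bash
python3 - <<'E'
from rig import monitor, eyes
from h import *
p,z=eyes.camera('wrist'); cv2.imwrite("pics/w12.png",p[:,:,::-1])
E
```

```text
(no output)
```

View pics/w12.png

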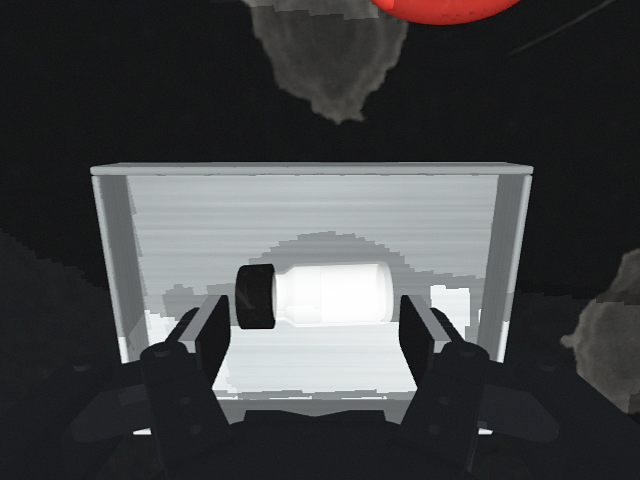

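Touchdown showed 1.7 N. After opening, the picture shows the vial free on the tray floor, cap at (255,296), body to (392,292), with gaps to both fingers. I'm retracting straight up.

Emit:
jog_arm(moves=[{"dp": [-0.01, 0, 0], "twist": 0, "fingers": -0.6}, {"dp": [-0.03, 0, 0], "twist": 0, "fingers": -0.6}, {"dp": [-0.07, 0, 0], "twist": 0, "fingers": -0.6}, {"dp": [-0.12, 0, 0], "twist": 0, "fingers": -0.6}, {"dp": [-0.17, 0, 0], "twist": 0, "fingers": -0.6}, {"dp": [-0.2, 0, 0], "twist": 0, "fingers": -0.6}, {"dp": [-0.2, 0, 0], "twist": 0, "fingers": -0.6}, {"dp": [-0.2, 0, 0], "twist": 0, "fingers": -0.6}])

```text
clock: 15.85
tcp_pos: [0.5077, -0.3149, 0.2072]
orientation: [0.041, 0.705, -0.041, 0.707]
contact_force: [0.5, 0.2, -1.1]
opening: 0.799
```

```bash
python3 - <<'E'
from rig import monitor, eyes
from h import *
for k in range(2):
    s=monitor.state();p,z=eyes.camera('wrist'); m=eyes.camera_model('wrist'); cv2.imwrite(f"pics/w13{k}.png",p[:,:,::-1])
p,z=eyes.camera('scene'); cv2.imwrite("pics/s13.png",cv2.resize(p[150:420,200:470],None,fx=2.2,fy=2.2,interpolation=2)[:,:,::-1])
p,z=eyes.camera('top'); cv2.imwrite("pics/t13.png",p[:,:,::-1])
E
```

```text
(no output)
```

View pics/w131.png

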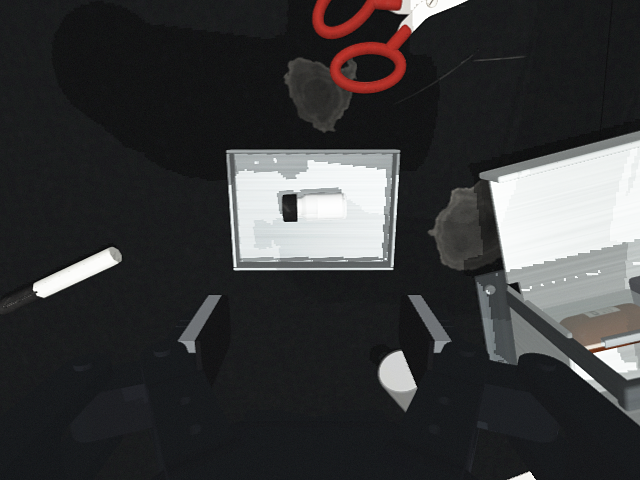

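View pics/s13.png

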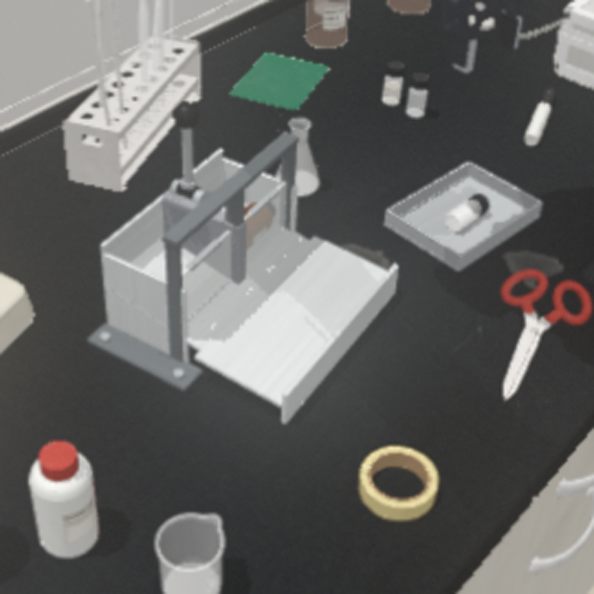

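View pics/t13.png

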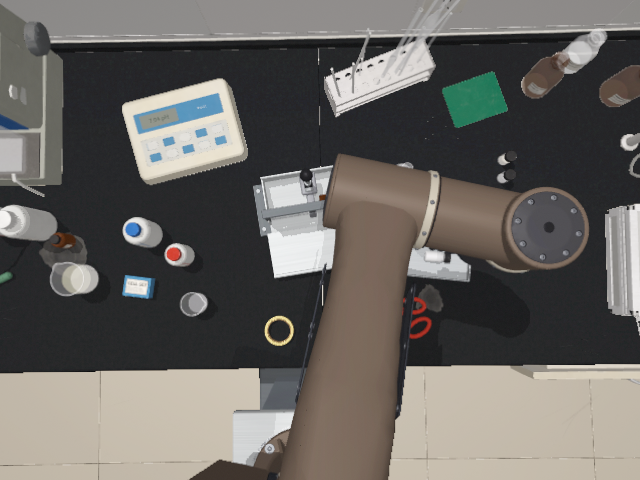

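The vial lies in the tray at (313,206) in the wrist picture. The lever stands upright, the bottle is behind its gate, and the flask, white bottle and beaker have not moved.

```bash
python3 -c "
from rig import order,monitor
s=monitor.state();print(s['clock'],abs(s['joint_vel']).max(),s['contact_force']);print(order.sign_off())"
```

```text
16.05 0.005023450988049397 [-0.08344306 -0.2385637   0.26902942]
the job is handed in; nothing more can be done
None
```

The vial is lying on its side in the steel tray, and I handed the job in at 16.05 s; no verdict was reported.

I pushed the lever to the left lane with the shut fingers and held it there for about 3 s. It returned to its centre and I backed away from it. I then picked the vial up by its two ends, set it on the tray floor (1.7 N at touchdown), opened the fingers and retracted straight up.

**Last checks:** The pictures show:
- The vial is near the middle of the tray, clear of the fingers.
- The lever is upright.
- The brown bottle is behind its gate.
- The flask, white bottle and beaker are where they stood.

The arm was at rest with almost no force on it.

**What disagreed or went off plan:**
- One move call was refused because it left out `twist`; nothing moved.
- At the grasp the fingertips touched the pan floor with about 6 N and slid back about 3 mm. The grip still held.
- Triangulating the vial gave axis heights from 32 to 46 mm. I used 38 mm, which matched the wrist camera's depth reading.

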